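Fill a tray from the spring-gated ball dispenser

TASK

Slide the empty flat tray along the bench, without lifting or tipping it, up to the foot of the ball dispenser so that it stands squarely and centred under the mouth. Then pull the dispenser's spring-return gate out by its upright handle until the index blade is level with the pointer on the rail, so that all three balls run into the tray, and finish while still holding the gate there - do not let go. Leave the pointer's setting and the other things on the bench as they are.

Things in the scene. Friction and masses are not known exactly. Their poses are not given: they have to be found in the camera images.
- dispenser: Ball dispenser fixed to the bench: aluminium channel, 170 mm long, 36 wide, open on top, sloping down 10 degrees to its mouth, top 125 mm high, on a grey foot. Origin on the bench under the mouth's lip; x from the mouth back up the channel, away from the robot; y sideways to the left, the gate's pull direction; z up. Front face of the foot (120 mm wide, 50 high) at x = +35 mm. Yaw -0.2 to 0.15.
- mouth (a point): Middle of the mouth's lip, 62 mm above the bench; axes as the dispenser's. Lip and spring housing leave 55 mm free below them, so the tray passes under. Freed balls drop from here and land 10 to 45 mm out to -x.
- gate (a joint): Travel of the sliding gate in m: 0 closed, grows as it is pulled sideways (dispenser +y), stop at 0.085. A spring returns it: about 5 N when closed, 10 N at 60 mm. From about 30 mm on, balls run out.
- gate_handle (a point): Grip point on the gate's upright handle, a black 16 x 16 mm post from 68 to 134 mm above the bench; point on its axis, 115 mm high. Gate closed: x 6, y 105 mm from the dispenser's origin. 40 mm is free between it and the spring housing (24 mm across, 78 mm high) on its rod. Moves with the gate; axes as the dispenser's.
- index_tip (a point): Tip of the gate's index blade, a 3 mm thin steel blade that sticks out from the handle post towards +x of the dispenser at 74 mm height. Moves with the gate.
- pointer (a joint): Where the pointer is set on its rail, in m: the gate travel at which the index blade is level with the pointer (36 to 58 mm); stiff, not to be moved.
- pointer_tip (a point): Edge of the pointer (dark upright fin, 3 mm thin, top 85 mm high) that faces the index blade, 74 mm high; axes as the dispenser's. It sits on a low rail (top 56 mm) parallel to the gate's rod at dispenser x = 45 mm, which ends in a post at y = 214 mm. Level means equal y of index and pointer in these axes.
- tray: The empty tray: flat open aluminium tray, 120 mm (x) by 130 mm (y), 40 mm high, walls and floor 4 mm, about 0.3 kg, loose. Origin at the centre of its underside. Standing against the foot, its centre is 25 mm in front of the mouth (dispenser x = -25 mm).
- ball1_center (a point): Centre of steel ball 1 (25 mm, 64 g) waiting in the channel, first behind the gate.
- ball2_center (a point): Centre of steel ball 2 (25 mm, 64 g) waiting in the channel, second behind the gate.
- ball3_center (a point): Centre of steel ball 3 (25 mm, 64 g) waiting in the channel, third behind the gate.
- bin: Bystander, to be left alone: blue plastic stacking bin, 110 x 100 x 55 mm, with some brass parts in it; higher, smaller and less flat than the tray; stands left or right, where the tray does not. Origin at its middle, on the underside.
- bracket: Bystander, to be left alone: steel angle bracket, base 80 x 50 mm, upright leg 55 mm high, right of the dispenser. Origin at its middle, on the underside.
- jar: Bystander, to be left alone: small closed jar, 52 mm across, 75 mm high, left of the dispenser. Origin at its middle, on the underside.
- scanner: Bystander, to be left alone: black hand-held barcode scanner lying flat, 160 mm long, 40 mm high, left and far, its head 50 to 105 mm ahead (x) of its origin in the grip. Origin at its underside.
- tape: Bystander, to be left alone: roll of brown tape lying flat, 90 mm across, 48 mm high, right and far. Origin at its middle, on the underside.
- mug: Bystander, to be left alone: white mug, 80 mm across, 95 mm high, far left, near the scale. Origin at its middle, on the underside.
- screwdriver: Bystander, to be left alone: screwdriver lying on the right. Origin at its underside.
Not all that is in view belongs to the job. Of the things that look like the tray, take the one that is nearest to the robot's base at the start.

How it is judged (in metres and radians):
On the way, in this order (a step that is already met when the one before it is completed fails the run):
1. the tray stands under the mouth, squarely, with the gate still closed (x of tray in the frame of mouth between -0.055 and -0.015 m and y of tray in the frame of mouth between -0.03 and 0.03 m and angle between the x axis of tray and the x axis of mouth, either way round below 0.26 rad and height (world z) of tray below 0.006 m and angle between tray's own z axis and vertical below 0.1 rad and value of joint gate below 0.01 m and linear speed of tray below 0.02 m/s), for 0.2 s.
2. the gate is held by the gripper with its index level with the pointer (y of index_tip in the frame of pointer_tip between -0.005 and 0.005 m and contact force between the fingers and gate above 2 N), for 0.3 s.
At the end, for the whole second after the job is handed in: Fingers hold the gate still (over 2 N) with the index blade within 5 mm of the pointer; the tray is flat on the bench under the mouth (centre 15 to 55 mm in front of the lip, within 30 mm sideways, within 15 degrees of square); all three balls are in the tray (all of step 2 and x of tray in the frame of mouth between -0.055 and -0.015 m and y of tray in the frame of mouth between -0.03 and 0.03 m and angle between the x axis of tray and the x axis of mouth, either way round below 0.26 rad and height (world z) of tray below 0.006 m and angle between tray's own z axis and vertical below 0.1 rad and x of ball1_center in the frame of tray between -0.056 and 0.056 m and y of ball1_center in the frame of tray between -0.061 and 0.061 m and z of ball1_center in the frame of tray between 0 and 0.04 m and x of ball2_center in the frame of tray between -0.056 and 0.056 m and y of ball2_center in the frame of tray between -0.061 and 0.061 m and z of ball2_center in the frame of tray between 0 and 0.04 m and x of ball3_center in the frame of tray between -0.056 and 0.056 m and y of ball3_center in the frame of tray between -0.061 and 0.061 m and z of ball3_center in the frame of tray between 0 and 0.04 m and velocity of joint gate between -0.02 and 0.02 m/s); the arm keeps its last pose, push and grip.
It fails at once if the tray is lifted more than 12 mm off the bench or tipped (height (world z) of tray above 0.012 m or angle between tray's own z axis and vertical above 0.2 rad).
It fails at once if the pointer's setting is changed by more than 4 mm (distance of pointer_tip from where it was at the start of the episode above 0.004 m).
It fails at once if a bystander is shifted more than 30 mm (distance of any of bin, bracket, jar, scanner, tape, mug, screwdriver from where it was at the start of the episode above 0.03 m).
It also fails if it takes over 64 s, if anything falls off the work surface, if the arm or the gripper's body presses on something with over 40 N, if the wrist force passes 120 N, or if a joint passes its speed limit or range.

ROBOT

A 6-joint arm with a two-finger parallel gripper is mounted at the origin on the work surface. World frame = base frame: x ahead of the robot, y to its left, z up, the work surface at z = 0. Lengths are in mm, angles in degrees, forces in N, time in s.
With the tool pointing down it reaches from about 300 to 875 mm from the base axis. Payload 6.4 kg.
Tool frame: the origin (TCP) lies midway between the tips of the shut fingers; the grasp point (between the pads) lies 19 mm behind it (r.pinch_z is the distance from the TCP to the grasp point, in mm); z points along the fingers, y is the direction in which the jaws open and shut (so a half turn about z gives the same grasp; the last joint's range is limited). The gripper opens to 88 mm and grips with 3 to 60 N. Pads are 18 mm wide; open, the fingers measure 123 mm over their backs; the gripper's body (75 mm by 187 mm) begins 45 mm behind the grasp point.
Start: joints at [54.299, 10.359, 92.074, -0, 77.567, -11.82], TCP at [232.771, 525.793, 238.714] pointing down, gripper open.
Joint ranges: [-171.53, 171.53], [-51.25, 118.39], [17.06, 147.69], [-65.23, 245.23], [0, 150.52], [-178.68, 178.68]. Speed limits (degrees/s): [147.25, 147.25, 172.46, 180, 180, 180].

INTERFACE

Orientations are given as [roll, pitch, yaw] about the fixed x, y, z axes, in that order (R = Rz(yaw) Ry(pitch) Rx(roll)).
In Python, from cell import status, vision, job, r gives the robot as it stands.
- The arm moves only by the tool play_rows, never from a script. Its argument "motion" is a list that holds one entry, the list of rows, each a list of 7 numbers: the shift along the tool's x, y, z in cm, then the turn, a rotation vector about the tool's x, y, z in degrees, then the finger opening in cm, from 0 to 8.81. In form: [[[dx, dy, dz, ax, ay, az, fingers], ...]]. A call has 1 to 20 rows; each row is the pose to reach, as a shift and turn from the pose measured when the call began, along the tool's axes at that moment; what a row does not reach only later rows make up. A row lasts 1/8 s, in which the tool goes at most 62.5 mm and 10.7 degrees, less where a joint would pass 70% of its speed; a pose out of reach is approached as far as the arm can. A call with a gripper value outside its range is refused whole. The fingers move at their own pace and stop on an object; "newtons" is the grip in N (left out, the last holds). Time passes only in rows, so rows that repeat a pose let the fingers close. It gives the time, the measured TCP pose, the force and the opening at its end, in the units of the state.
- status.read_state(): the state, without advancing time (a new reading comes with each control period).
- vision.capture(name): name is "scene" or "top"; returns a dict with "image" (480x640x3 uint8, red, green, blue), "depth" (480x640 float32, mm along the optical axis (not along the pixel's ray), 0 where there is no reading), "K" (3x3 intrinsics, pixels), "origin" and "rotation" of the camera in the world. Camera axes: x right, y down, z forward; pixel columns grow to the right and rows downward; lengths in mm; the calibration is good to about 2 mm. A picture is of the moment at which its call begins.
- job.hand_in(): hands the job in, once; it reports no verdict.
The state is a dict: "clock": time; "joint_positions": joint angles; "dq": joint speeds; "effort": joint torques, N m; "tcp_pos": TCP position; "orientation": TCP orientation; "contact_force": force on the tool from outside, world axes, zero at the start; "torque": the same for the moment, N m; "gripper_width": finger opening in mm.
Only numpy, scipy, OpenCV 4.12 (cv2) and the standard library are available. Lean on these libraries where they do the work, as an engineer would, in place of code of your own. Each camera call takes 0.05 s, during which the arm holds its last target. There are 200 camera calls.

## Working session

There is one attempt and no reset: what is moved stays moved. The work goes in short steps, Python scripts to look and compute and a tool call to move; the robot and the scene stay as the last step left them, time stands still between calls to the robot, and variables do not carry over. Pictures are saved under pics/ and viewed, about 8 in all and at most 12, crops included, and the job is handed in when it is done.

Besides the shell and the picture viewer there is one more tool, called after "Request:" by a JSON object that holds its "api" and its "payload", one argument or row to a line. play_rows: Moves the arm, as the interface text tells. Its arguments: {"type":"object","properties":{"motion":{"type":"array","items":{"type":"array","items":{"type":"array","items":{"type":"number"}}}},"newtons":{"type":"number"}},"required":["motion"]}

```bash
mkdir -p pics; ls; cat > h.py <<'E'
import numpy as np, cv2
from cell import status, vision, job, r
def cap(n):
    c=vision.capture(n); c['K']=np.array(c['K'],float); c['origin']=np.array(c['origin'],float); c['rotation']=np.array(c['rotation'],float); return c
def save(c,name,crop=None,s=1):
    im=cv2.cvtColor(c['image'],cv2.COLOR_RGB2BGR)
    if crop: u0,v0,u1,v1=crop; im=im[v0:v1,u0:u1]
    if s!=1: im=cv2.resize(im,None,fx=s,fy=s,interpolation=cv2.INTER_CUBIC)
    cv2.imwrite('pics/'+name,im)
def ray(c,u,v): return c['rotation']@np.linalg.inv(c['K'])@np.array([u,v,1.])
def onz(c,u,v,z):
    d=ray(c,u,v); return c['origin']+d*(z-c['origin'][2])/d[2]
def cloud(c):
    v,u=np.mgrid[:480,:640]; d=c['depth']
    p=np.stack([u,v,np.ones_like(u)],-1)@np.linalg.inv(c['K']).T*d[...,None]
    return p@c['rotation'].T+c['origin']
E
python3 - <<'E'
from h import *
print(status.read_state())
for n in('scene','top'):
    c=cap(n); save(c,n+'0.png'); print(n,c['origin'],c['rotation'].round(3).tolist(),c['K'].tolist(),(c['depth']>0).mean())
E
```

```text
pics
{'clock': 0.0, 'joint_positions': array([ 5.42981791e+01,  1.03983621e+01,  9.21296206e+01, -2.97747444e-04,
        7.75684578e+01, -1.18201758e+01]), 'dq': array([ 0.02601805,  0.02010012,  0.00040766,  0.01219753,  0.01237336,
       -0.0018773 ]), 'effort': array([-1.14191153e-03, -4.33870268e+01, -3.41846716e+01,  7.00823497e-02,
        3.85087018e-02, -1.42260760e-04]), 'tcp_pos': array([232.46248511, 525.34336767, 237.86197177]), 'orientation': array([-1.79905545e+02, -1.94704391e-02,  1.56118403e+02]), 'contact_force': array([ 0.38509897, -0.50666394, -0.23130493]), 'torque': array([-0.03971791, -0.03522415, -0.04680041]), 'gripper_width': 88.0477611787554}
scene [1427.59727112  924.51873812 1177.32944876] [-129.848, 0.679, 138.49] [[555.0055182237645, 0.0, 322.4641249017172], [0.0, 555.0055182237645, 235.74407316105294], [0.0, 0.0, 1.0]] 0.9934602864583333
top [ 381.11715529  -54.22045228 1377.17414774] [-172.082, -0.274, -91.228] [[511.5794621427746, 0.0, 329.25255682072196], [0.0, 511.5794621427746, 243.73023235993668], [0.0, 0.0, 1.0]] 0.9961881510416667
```

```bash
python3 - <<'E'
s=open('h.py').read()
s=s.replace("c['rotation']=np.array(c['rotation'],float)","c['rotation']=R.from_euler('xyz',c['rotation'],degrees=True).as_matrix()").replace("import numpy as np, cv2","import numpy as np, cv2\nfrom scipy.spatial.transform import Rotation as R")
open('h.py','w').write(s)
E
```

```text
(no output)
```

View pics/scene0.png

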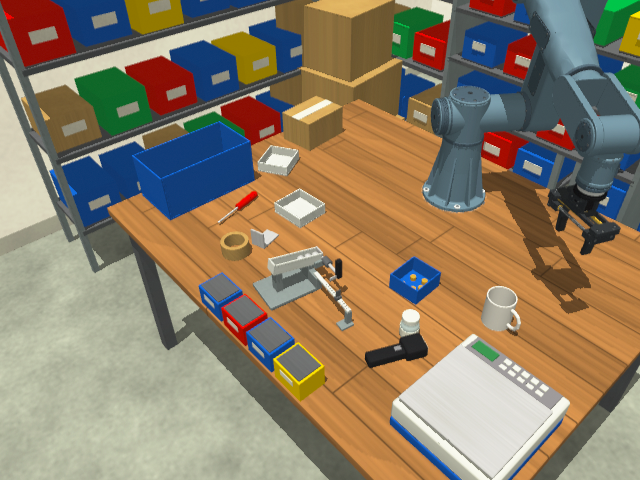

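View pics/top0.png

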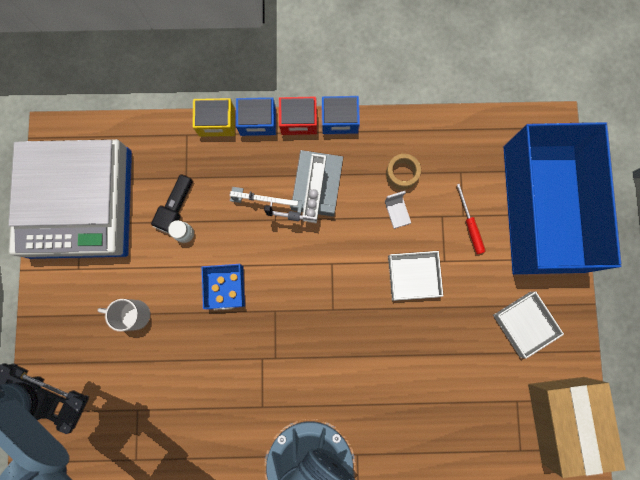

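Candidates for the tray: A at top px (415,276) and B at top px (528,325). The blue item at (223,287) is the bin. A looks nearest to the base at (312,470), so I'll measure both and crop to confirm.

```bash
python3 - <<'E'
from h import *
c=cap('top'); P=cloud(c); np.savez('top.npz',P=P)
im=cv2.cvtColor(c['image'],cv2.COLOR_RGB2HSV)
for n,(u0,v0,u1,v1) in dict(A=(375,240,460,312),B=(480,280,575,370)).items():
    z=P[v0:v1,u0:u1,2]; m=(z>30)&(z<60)
    pts=P[v0:v1,u0:u1][m]; rc=cv2.minAreaRect(pts[:,:2].astype(np.float32)); print(n,rc,np.median(pts[:,2]),np.hypot(*rc[0]),(m.sum()))
def blob(n,box,zl,zh):
    u0,v0,u1,v1=box; q=P[v0:v1,u0:u1].reshape(-1,3); q=q[(q[:,2]>zl)&(q[:,2]<zh)]
    if len(q)>3: print(n,len(q),cv2.minAreaRect(q[:,:2].astype(np.float32)),np.percentile(q[:,2],[5,50,95]).round(1))
D=(215,140,360,235)
blob('foot',(285,145,350,230),40,56)
blob('channel',(285,145,335,228),85,140)
blob('rail',(225,180,300,215),50,60)
blob('handle',(255,195,300,225),115,145)
blob('pointer',(225,180,300,207),66,90)
blob('bracket',(380,185,415,235),5,70); blob('jar',(165,215,200,250),60,80); blob('bin',(195,255,250,315),40,70);blob('tape',(380,145,425,195),35,60)
save(c,'crop1.png',(215,140,375,240),5)
c2=cap('scene'); save(c2,'crop2.png',(240,230,360,335),5)
save(c,'crop3.png',(370,230,580,370),3)
E
```

```text
A ((480.8020935058594, -290.69744873046875), (120.51225280761719, 131.2838592529297), 2.9239611625671387) 38.148860907996095 561.8502111933577 346
B ((346.1459655761719, -580.939208984375), (131.84201049804688, 123.17572021484375), 30.062633514404297) 37.96473835726022 676.2450694977758 452
foot 228 ((669.3565063476562, -15.065788269042969), (133.4447479248047, 20.956233978271484), 80.04029083251953) [43.  49.5 55.2]
channel 682 ((707.42724609375, -9.917427062988281), (73.4620590209961, 174.70494079589844), 79.83511352539062) [ 85.6  93.  118.9]
rail 303 ((690.7350463867188, 105.08589935302734), (182.68104553222656, 19.16683006286621), 79.43424987792969) [50.9 54.7 58.4]
handle 48 ((647.313232421875, 88.62692260742188), (16.493139266967773, 15.150876998901367), 79.50425720214844) [120.2 131.6 136.8]
pointer 28 ((673.811279296875, 76.98252868652344), (133.23721313476562, 23.311941146850586), 75.05388641357422) [69.2 79.9 85.9]
bracket 407 ((662.7530517578125, -249.19097900390625), (87.60169219970703, 136.8817901611328), 88.45698547363281) [ 5.2  8.5 58. ]
jar 265 ((609.308349609375, 327.2423095703125), (44.87950897216797, 44.74665832519531), 61.53704833984375) [67.3 73.6 78. ]
bin 316 ((460.36737060546875, 216.40029907226562), (113.42679595947266, 101.61128997802734), 3.1714909076690674) [41.8 52.2 57.7]
tape 508 ((751.5388793945312, -270.69085693359375), (110.98574829101562, 89.27595520019531), 6.96875524520874) [37.9 46.6 53.7]
```

View pics/crop1.png

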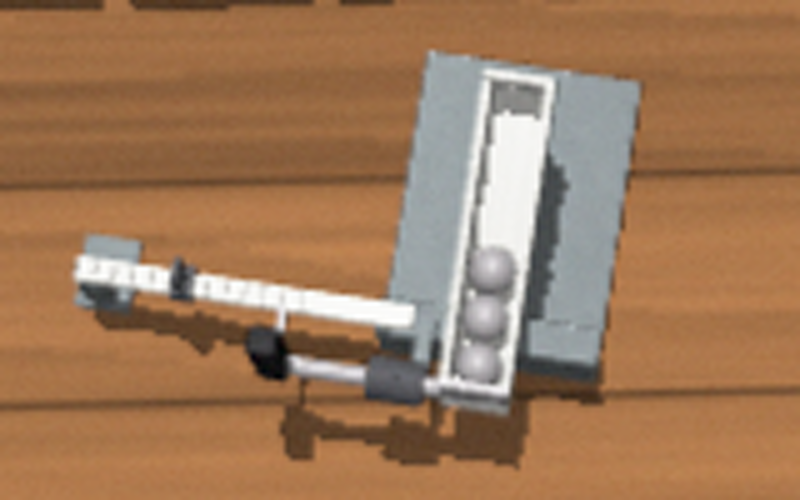

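View pics/crop2.png

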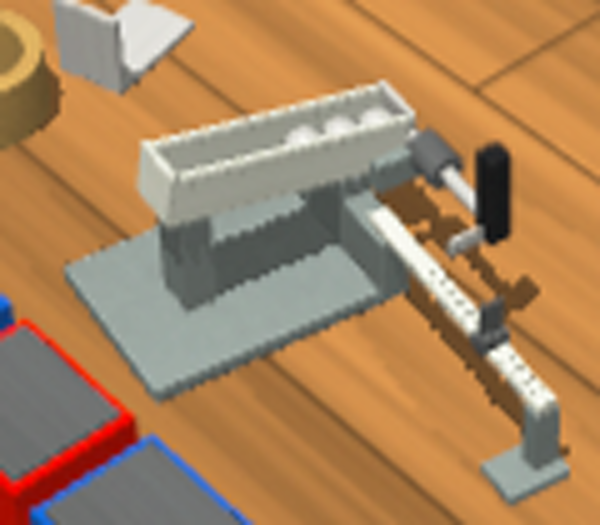

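View pics/crop3.png

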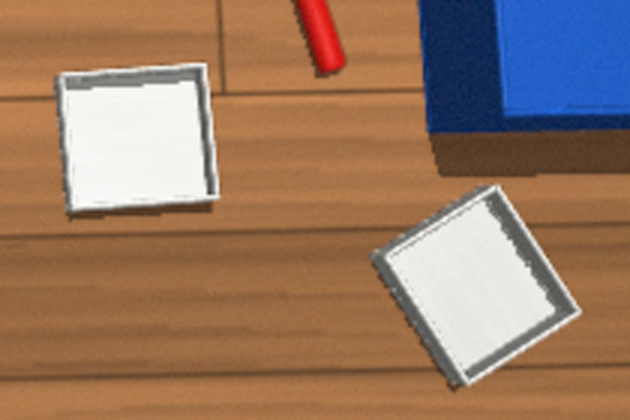

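Crop 3 confirms that A (px 415,276) and B (528,325) are both flat white trays. A is 562 mm from the base and B 676 mm, so A is the one. It measures 120.5 x 131 mm, which fits. The crops of the dispenser show the handle (about px 269,210), the index blade, and the pointer (about px 251,196).

I'll grip A's -y wall near its front corner, which keeps the gripper body clear of the mouth.

```bash
cat >> h.py <<'E'
YAW=-10.4; O=np.array([622.4,-13.6])
def d2w(x,y): a=np.radians(YAW); return O+np.array([x*np.cos(a)-y*np.sin(a),x*np.sin(a)+y*np.cos(a)])
def w2d(p): a=np.radians(YAW); q=np.array(p)[:2]-O; return np.array([q[0]*np.cos(a)+q[1]*np.sin(a),-q[0]*np.sin(a)+q[1]*np.cos(a)])
def shift(xyz,yaw):
    s=status.read_state(); M=R.from_euler('xyz',s['orientation'],degrees=True)
    T=R.from_euler('xyz',[180,0,yaw],degrees=True)
    print('shift cm',(M.inv().apply(np.array(xyz)-s['tcp_pos'])/10).round(2),'rot',(M.inv()*T).as_rotvec(degrees=True).round(2))
E
python3 - <<'E'
from h import *
shift([449,-355.4,150],182.9); print(d2w(-28,0))
E
```

```text
shift cm [-55.45 -71.78   8.88] rot [-5.000e-02 -2.000e-02 -2.678e+01]
[594.85999882  -8.54546393]
```

Request:
{"api": "play_rows", "payload": {
  "motion": [
    [[-55.5, -71.8, 2, 0, 0, -26.8, 4.5], [-55.5, -71.8, 2, 0, 0, -26.8, 4.5], [-55.5, -71.8, 2, 0, 0, -26.8, 4.5], [-55.5, -71.8, 2, 0, 0, -26.8, 4.5], [-55.5, -71.8, 2, 0, 0, -26.8, 4.5], [-55.5, -71.8, 2, 0, 0, -26.8, 4.5], [-55.5, -71.8, 2, 0, 0, -26.8, 4.5], [-55.5, -71.8, 2, 0, 0, -26.8, 4.5], [-55.5, -71.8, 2, 0, 0, -26.8, 4.5], [-55.5, -71.8, 2, 0, 0, -26.8, 4.5], [-55.5, -71.8, 2, 0, 0, -26.8, 4.5], [-55.5, -71.8, 2, 0, 0, -26.8, 4.5], [-55.5, -71.8, 2, 0, 0, -26.8, 4.5], [-55.5, -71.8, 2, 0, 0, -26.8, 4.5], [-55.5, -71.8, 2, 0, 0, -26.8, 4.5], [-55.5, -71.8, 2, 0, 0, -26.8, 4.5], [-55.5, -71.8, 6, 0, 0, -26.8, 4.5], [-55.5, -71.8, 10, 0, 0, -26.8, 4.5], [-55.5, -71.8, 12, 0, 0, -26.8, 4.5], [-55.5, -71.8, 12, 0, 0, -26.8, 4.5]]
  ]
}}

```text
clock: 2.7
tcp_pos: [448.3, -353.5, 117.0]
orientation: [179.8, -0.2, -177.0]
contact_force: [0.3, 1.2, 0.2]
gripper_width: 45.2
```

```bash
python3 - <<'E'
from h import *
c=cap('scene'); save(c,'g1.png',(220,130,460,320),3.3)
print(status.read_state()['tcp_pos'],status.read_state()['orientation'])
shift([449,-355.4,11],182.9)
E
```

```text
[ 449.09007317 -354.58403822  118.6304913 ] [ 1.79973292e+02 -8.68126490e-02 -1.77037563e+02]
shift cm [-0.   -0.09 10.76] rot [ 0.03 -0.09  0.06]
```

View pics/g1.png

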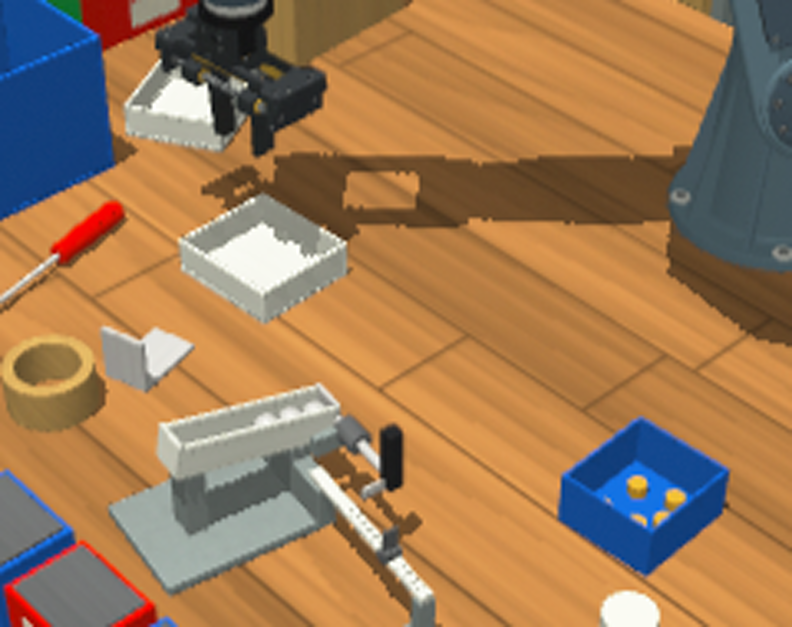

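The gripper is above the tray's -y wall near its front corner, with the fingers at about crop px (240,130). Next I'll descend and grip.

Request:
{"api": "play_rows", "payload": {
  "motion": [
    [[0, -0.1, 4, 0, 0, 0, 4.5], [0, -0.1, 8, 0, 0, 0, 4.5], [0, -0.1, 9.8, 0, 0, 0, 4.5], [0, -0.1, 10.7, 0, 0, 0, 4.5], [0, -0.1, 10.7, 0, 0, 0, 4.5], [0, -0.1, 10.7, 0, 0, 0, 3], [0, -0.1, 10.7, 0, 0, 0, 2], [0, -0.1, 10.7, 0, 0, 0, 1], [0, -0.1, 10.7, 0, 0, 0, 0.2], [0, -0.1, 10.7, 0, 0, 0, 0.2], [0, -0.1, 10.7, 0, 0, 0, 0.2], [0, -0.1, 10.7, 0, 0, 0, 0.2]]
  ],
  "newtons": 25
}}

```text
clock: 4.25
tcp_pos: [449.0, -355.3, 11.8]
orientation: [180.0, -0.1, -177.0]
contact_force: [-0.7, 2.0, 4.1]
gripper_width: 4.1
```

```bash
cat >> h.py <<'E'
def tray(name=None):
    c=cap('top'); P=cloud(c)
    hsv=cv2.cvtColor(c['image'],cv2.COLOR_RGB2HSV)
    return c,P,hsv
E
python3 - <<'E'
from h import *
s=status.read_state(); print(s['tcp_pos'],s['orientation'],s['gripper_width'])
# grip at tray-local offset
L=R.from_euler('z',-10.4,degrees=True).apply([-35,-63,0])
t=d2w(-28,0)+L[:2]; print(t); shift([*t,s['tcp_pos'][2]],169.6)
E
```

```text
[ 448.98514492 -355.34815694   11.75509835] [ 1.79953158e+02 -9.38811998e-02 -1.77031559e+02] 4.128983910197811
[549.06229119 -64.19229651]
shift cm [-11.5   28.56   0.  ] rot [ 0.04 -0.1  13.37]
```

Opening 4.1 mm means the 4 mm wall is held. Next is the slide.

Request:
{"api": "play_rows", "payload": {
  "motion": [
    [[-0.3, 0.8, 0, 0, 0, 0.4, 0.2], [-0.9, 2.2, 0, 0, 0, 1, 0.2], [-1.6, 4, 0, 0, 0, 1.9, 0.2], [-2.4, 6, 0, 0, 0, 2.8, 0.2], [-3.2, 8, 0, 0, 0, 3.7, 0.2], [-4, 10, 0, 0, 0, 4.7, 0.2], [-4.8, 12, 0, 0, 0, 5.6, 0.2], [-5.6, 14, 0, 0, 0, 6.5, 0.2], [-6.4, 16, 0, 0, 0, 7.5, 0.2], [-7.2, 18, 0, 0, 0, 8.4, 0.2], [-8, 20, 0, 0, 0, 9.3, 0.2], [-8.8, 22, 0, 0, 0, 10.3, 0.2], [-9.6, 24, 0, 0, 0, 11.2, 0.2], [-10.3, 25.6, 0, 0, 0, 12, 0.2], [-10.8, 26.8, 0, 0, 0, 12.6, 0.2], [-11.2, 27.7, 0, 0, 0, 13, 0.2], [-11.4, 28.3, 0, 0, 0, 13.3, 0.2], [-11.5, 28.6, 0, 0, 0, 13.4, 0.2], [-11.5, 28.6, 0, 0, 0, 13.4, 0.2], [-11.5, 28.6, 0, 0, 0, 13.4, 0.2]]
  ]
}}

```text
clock: 6.75
tcp_pos: [549.1, -63.7, 11.8]
orientation: [180.0, -0.1, 169.5]
contact_force: [0.7, 1.8, 0.1]
gripper_width: 4.0
```

```bash
python3 - <<'E'
from h import *
s=status.read_state(); print(s['tcp_pos'],s['orientation'],s['gripper_width'],s['contact_force'])
c=cap('scene'); save(c,'t1.png',(200,160,420,330),3.5)
E
```

```text
[549.07929807 -63.73191996  11.77915719] [ 1.79951314e+02 -9.16050096e-02  1.69549810e+02] 3.999370600915011 [0.73452017 1.84070904 0.09351087]
```

View pics/t1.png

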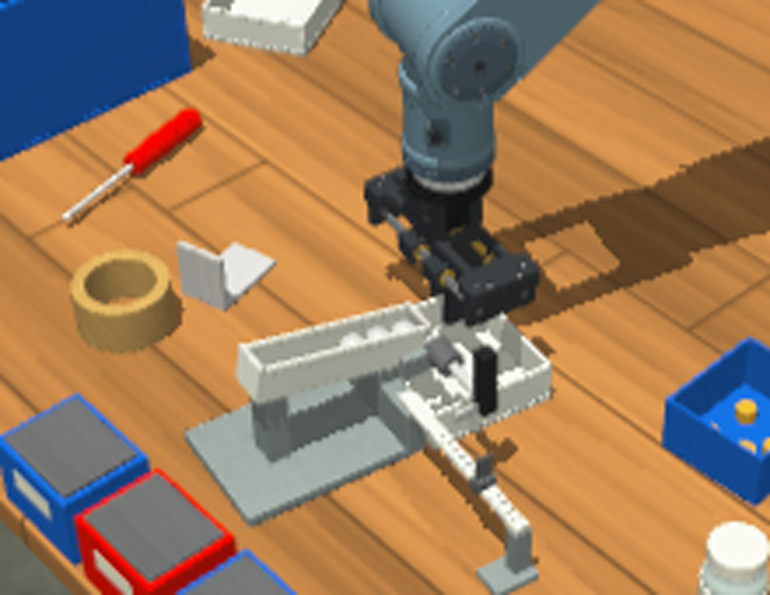

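The tray (px ~470,370) now sits under the mouth. I'll release, lift and back off, then check the placing from the top.

Request:
{"api": "play_rows", "payload": {
  "motion": [
    [[0, 0, 0, 0, 0, 0, 1.5], [0, 0, 0, 0, 0, 0, 3], [0, 0, 0, 0, 0, 0, 4], [0, 0, 0, 0, 0, 0, 4], [0, 0, -1, 0, 0, 0, 4], [0, 0, -4, 0, 0, 0, 4], [0, 0, -9, 0, 0, 0, 4], [0, 0, -15, 0, 0, 0, 4], [5, 0, -20, 0, 0, 0, 4], [11, 0, -22, 0, 0, 0, 4], [17, 0, -22, 0, 0, 0, 4], [20, 0, -22, 0, 0, 0, 4], [20, 0, -22, 0, 0, 0, 4]]
  ]
}}

```text
clock: 8.43
tcp_pos: [351.5, -27.3, 232.8]
orientation: [180.0, 0.1, 169.5]
contact_force: [0.3, 1.1, 0.8]
gripper_width: 40.0
```

```bash
python3 - <<'E'
from h import *
c=cap('top'); P=cloud(c); save(c,'t2.png',(215,140,375,260),5)
z=P[...,2]; xy=P[...,:2]; D=(xy-O)@np.array([[np.cos(np.radians(YAW)),-np.sin(np.radians(YAW))],[np.sin(np.radians(YAW)),np.cos(np.radians(YAW))]])
m=(z>30)&(z<45)&(D[...,0]<30)&(D[...,0]>-130)&(abs(D[...,1])<110)
q=D[m]; print(m.sum(),cv2.minAreaRect(q.astype(np.float32)),q.min(0),q.max(0))
def med(n,m): print(n,m.sum(),D[m].mean(0),D[m].min(0),D[m].max(0),np.median(z[m]))
h=(z>122)&(abs(D[...,0]-6)<25)&(D[...,1]>80)&(D[...,1]<130); med('handle',h)
p=(z>70)&(z<95)&(abs(D[...,0]-45)<18)&(D[...,1]>120)&(D[...,1]<200); med('pointer',p)
ch=(z>80)&(abs(D[...,1])<35)&(D[...,0]>-20)&(D[...,0]<190); med('chan',ch); print(cv2.minAreaRect(D[ch].astype(np.float32)))
h0=h
# housing/rail line yaw
rl=(z>50)&(z<62)&(abs(D[...,0]-45)<12)&(D[...,1]>60)&(D[...,1]<210); med('rail',rl); print(np.polyfit(D[rl][:,1],D[rl][:,0],1))
E
```

```text
250 ((-29.209091186523438, -1.5500869750976562), (130.14073181152344, 118.477294921875), 89.79271697998047) [-88.61568872 -66.64290381] [29.89353352 63.5341105 ]
handle 46 [  5.5307885  104.43915869] [-1.35666743 96.36260615] [ 13.89370729 112.94641147] 131.8036444890605
pointer 13 [ 44.49592792 162.5190277 ] [ 38.4064674  161.21703148] [ 52.06983953 164.74608302] 82.90859405194556
chan 829 [86.97041609  2.74822487] [ -3.13537039 -17.93290814] [168.43623758  34.5002039 ] 90.50699934411023
((82.56455993652344, 6.844722747802734), (52.042938232421875, 172.24586486816406), 88.82146453857422)
rail 245 [ 45.01289344 132.463863  ] [36.47465895 60.39471671] [ 53.97098467 209.10814234] 54.87561246787732
[-1.26336294e-02  4.66863928e+01]
```

View pics/t2.png

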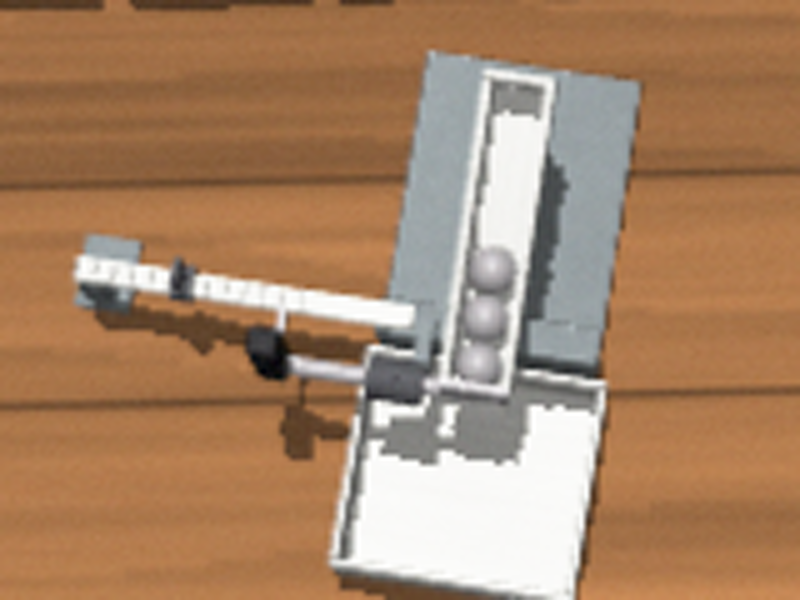

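The tray centre is at dispenser (-29, -1.5) mm and square, so that is done. The pointer is at y ≈ 162.5 and the handle at y ≈ 104.5. Now to the handle.

```bash
python3 - <<'E'
from h import *
shift([*d2w(5.7,104.7),96],169.6)
c=cap('top')
for n,u,v,z in(('blade',271.4,201,74),('pointer top',251.2,195.6,85)): print(n,w2d(onz(c,u,v,z)))
E
```

```text
shift cm [-26.79  16.76  13.75] rot [ 0.    0.09 -0.07]
blade [ 36.62186534 105.63722344]
pointer top [ 40.03163177 157.98423837]
```

Request:
{"api": "play_rows", "payload": {
  "motion": [
    [[-5, 3.1, 0, 0, 0, 0, 5], [-10, 6.2, 0, 0, 0, 0, 5], [-15, 9.4, 0, 0, 0, 0, 5], [-20, 12.5, 0, 0, 0, 0, 5], [-25, 15.6, 0, 0, 0, 0, 5], [-26.8, 16.8, 0, 0, 0, 0, 5], [-26.8, 16.8, 2, 0, 0, 0, 5], [-26.8, 16.8, 5, 0, 0, 0, 5], [-26.8, 16.8, 8, 0, 0, 0, 5], [-26.8, 16.8, 11, 0, 0, 0, 5], [-26.8, 16.8, 13, 0, 0, 0, 5], [-26.8, 16.8, 13.7, 0, 0, 0, 5], [-26.8, 16.8, 13.7, 0, 0, 0, 5], [-26.8, 16.8, 13.7, 0, 0, 0, 3], [-26.8, 16.8, 13.7, 0, 0, 0, 2], [-26.8, 16.8, 13.7, 0, 0, 0, 1], [-26.8, 16.8, 13.7, 0, 0, 0, 1], [-26.8, 16.8, 13.7, 0, 0, 0, 1], [-26.8, 16.8, 13.7, 0, 0, 0, 1]]
  ],
  "newtons": 40
}}

```text
clock: 10.9
tcp_pos: [648.3, 90.3, 97.0]
orientation: [179.8, 0.1, 169.6]
contact_force: [2.0, 7.2, -0.1]
gripper_width: 15.5
```

```bash
python3 - <<'E'
from h import *
s=status.read_state(); print(s['tcp_pos'],w2d(s['tcp_pos']),s['orientation'],s['gripper_width'],s['contact_force'])
shift([*d2w(5.7,104.7+50),96],169.6)
c=cap('scene'); save(c,'h1.png',(280,240,370,330),8)
E
```

```text
[648.26151094  90.30004525  96.9686047 ] [  6.68069699 106.86161818] [1.79835018e+02 1.45382018e-01 1.69576366e+02] 15.546912506467416 [ 1.98170207  7.16886503 -0.07171531]
shift cm [0.1  4.78 0.11] rot [ 0.16  0.15 -0.02]
```

View pics/h1.png

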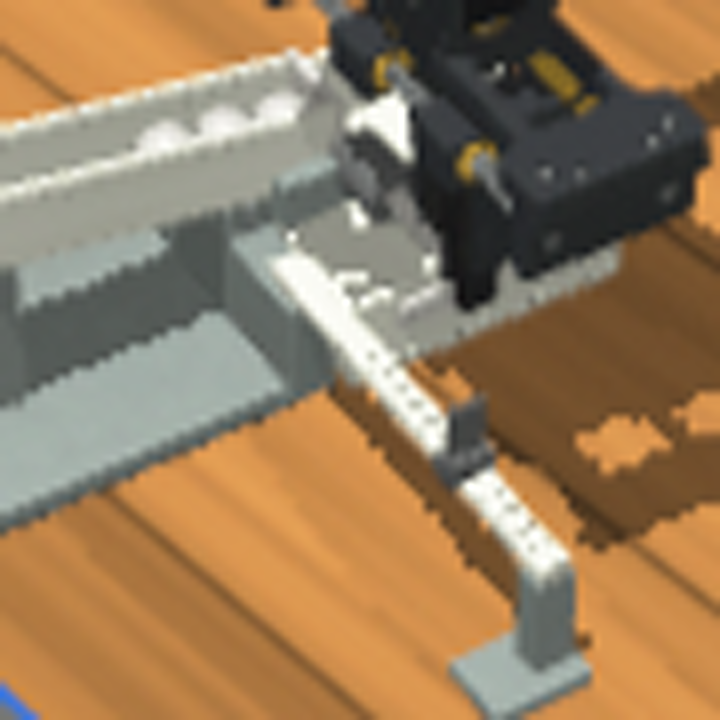

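Request:
{"api": "play_rows", "payload": {
  "motion": [
    [[0, 0.5, 0, 0, 0, 0, 1], [0, 1, 0, 0, 0, 0, 1], [0, 1.5, 0, 0, 0, 0, 1], [0, 2, 0, 0, 0, 0, 1], [0, 2.5, 0, 0, 0, 0, 1], [0, 3, 0, 0, 0, 0, 1], [0, 3.5, 0, 0, 0, 0, 1], [0, 4, 0, 0, 0, 0, 1], [0, 4.4, 0, 0, 0, 0, 1], [0, 4.7, 0, 0, 0, 0, 1], [0, 4.7, 0, 0, 0, 0, 1], [0, 4.7, 0, 0, 0, 0, 1]]
  ]
}}

```text
clock: 12.45
tcp_pos: [656.1, 134.7, 96.9]
orientation: [-180.0, 0.1, 169.6]
contact_force: [-3.3, -7.4, 2.0]
gripper_width: 16.1
```

```bash
python3 - <<'E'
from h import *
s=status.read_state(); print(s['tcp_pos'],w2d(s['tcp_pos']),s['orientation'],s['gripper_width'],s['contact_force'])
a=cap('scene'); b=cap('top')
cr=lambda c,x:cv2.resize(cv2.cvtColor(c['image'],cv2.COLOR_RGB2BGR)[x[1]:x[3],x[0]:x[2]],(400,600),interpolation=cv2.INTER_CUBIC)
cv2.imwrite('pics/p1.png',np.hstack([cr(a,(320,265,360,325)),cr(b,(230,170,290,260))]))
E
```

```text
[656.07632787 134.66808658  96.93018764] [  6.35784708 151.91148191] [-1.79973740e+02  5.05954611e-02  1.69554937e+02] 16.054528539585572 [-3.32914568 -7.44789201  1.99855242]
```

View pics/p1.png

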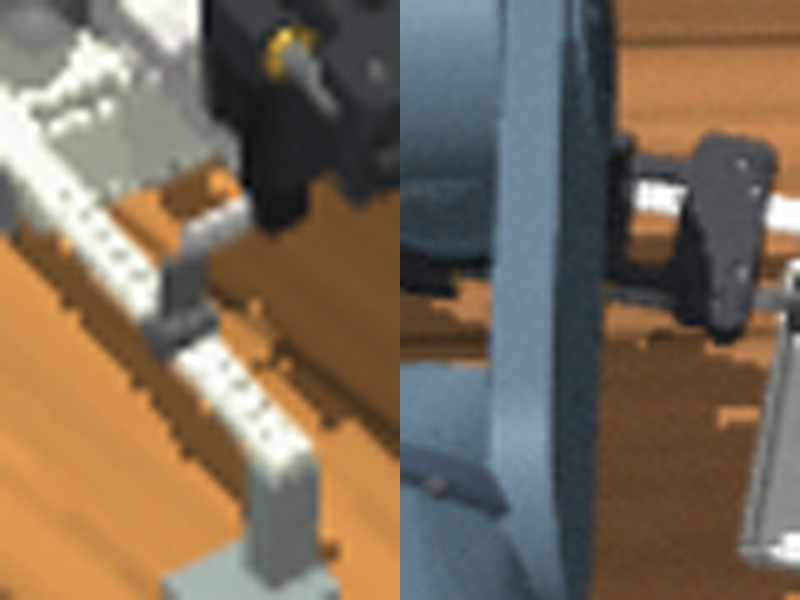

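```bash
python3 - <<'E'
from h import *
c=cap('scene')
def Y(n,u,v,z): print(n,w2d(onz(c,320+u/10-.5,265+v/10-.5,z)).round(1))
Y('blade tip',185,238,74);Y('blade mid',215,221,74);Y('blade root',245,205,74)
for u,v,z in((170,250,85),(209,243,85),(209,275,74),(209,310,62)): Y('fin',u,v,z)
Y('rail end',315,440,56)
P=cloud(c)
g=cv2.cvtColor(c['image'],cv2.COLOR_RGB2GRAY)
print(g[284:302,332:348])
q=P[284:302,332:348]; D=np.array([[w2d(p) for p in row] for row in q])
print('y');print(D[...,1].round().astype(int)); print('z');print(q[...,2].round().astype(int)); print('x');print(D[...,0].round().astype(int))
E
```

```text
blade tip [ 32.  147.8]
blade mid [ 21.3 146.6]
blade root [ 10.8 145.7]
fin [ 43.9 158.7]
fin [ 33.3 162.1]
fin [ 34.  163.4]
fin [ 34.9 165. ]
rail end [ 33.5 216.6]
[[157 164 154 152  85  83  83  83  86 113 116 166 117  28  25  26]
 [153 153 157 160  87  85  83  82  82  87 153 223 175  49  26  25]
 [122 146 154 155 144  86  85  87 151 216 183 169 142  54  25  23]
 [111 115 139 153 155 144 132 194 183 164 151 134 124  64  25  23]
 [190 115 105 133 151 154 142 160 150 125 133 115  95  81  61  49]
 [242 190 120 107 127 150 135 129 129 114 100  90  82  83  81  79]
 [201 242 192 127 113 123 105 102  89  91  86  84  83  82  83  83]
 [241 248 242 153  98  89  76  72  72  80  83  84  85  84  83  82]
 [248 199 200 210  76  70  68  67  70  81  81  83  85  85  84  82]
 [231 241 240 222  70  68  68  68  66  65  77  80  81  84  85  85]
 [205 249 248 182  70  69  67  68  80  59  62  74  80  81  83  85]
 [176 232 248 181  70  68  68  70 102 118  60  56  75 136  81  83]
 [116 182 169 130  71  89  90 110  98 107 129 113  90 125  80  80]
 [ 84 111  97  98  99 114  95 102  74  80 143 140 126 108 101
[... 3849 characters left out ...]
  -8 -10 -12 -14 -20 -20 623]
 [ 46  46  40  38  49  46  44  41  39  -5  -8  -8 -12 -14 -17 -21]
 [ 47  46  44  44  49  46  44  39  36  -6  -5 -10 -13 -15 -17 -17]
 [ 48  49  43  44  50  47  43  38  37   1  -2  -6  -9  -9 -12 -16]
 [ 50  51  47  47  51  46  45  41  37  33  -2  -4  -8  -6 -11 -11]
 [ 26  51  53  53  51  50  44  43  38  36   1  -2  -2  -8 -11 -13]
 [ 28  28  52  52  50  49  45  42  41  36   2   0  -2  -4  -8  -9]
 [ 32  25  53  53  52  48  46  43  39  34   4   4   1  -3  -7  -4]
 [ 31  28  28  51  53  50  45  43  42  38  10   8   0   3  -1  -6]
 [ 36  34  28  27  52  50  47  48  44  43  38   8   8  -1   0  -2]
 [ 37  34  30  28  28  25  47  48  45  43  41  39   7   3   1   1]]
```

Measured on the visible faces, the blade is at y ≈ 152.7 and the fin at y ≈ 165.5. That leaves about 12 mm to go, for a total travel of about 57 mm, which is within range. I'll pull in a further 11 mm and re-measure.

Request:
{"api": "play_rows", "payload": {
  "motion": [
    [[0, 0.4, 0, 0, 0, 0, 1], [0, 0.8, 0, 0, 0, 0, 1], [0, 1.1, 0, 0, 0, 0, 1], [0, 1.1, 0, 0, 0, 0, 1], [0, 1.1, 0, 0, 0, 0, 1], [0, 1.1, 0, 0, 0, 0, 1]]
  ]
}}

```text
clock: 13.35
tcp_pos: [657.6, 143.3, 96.9]
orientation: [-179.8, -0.0, 169.5]
contact_force: [-3.6, -8.7, 2.3]
gripper_width: 15.4
```

```bash
cat > m.py <<'E'
from h import *
B=[];F=[]
for i in range(10):
    c=cap('scene'); P=cloud(c)[275:310,325:355].reshape(-1,3); g=cv2.cvtColor(c['image'],cv2.COLOR_RGB2GRAY)[275:310,325:355].ravel()
    D=np.array([w2d(p) for p in P]); z=P[:,2]; k=(z>68)&(z<90)&(abs(D[:,1]-163)<18)
    B.append(D[k&(g>100)&(D[:,0]>17)&(D[:,0]<36)]); F.append(D[k&(g<90)&(D[:,0]>38)&(D[:,0]<50)])
B=np.vstack(B);F=np.vstack(F)
print('blade',len(B),B.mean(0),np.median(B,0),'fin',len(F),F.mean(0),np.median(F,0))
s=status.read_state(); print(w2d(s['tcp_pos']),s['gripper_width'],s['contact_force'],s['clock'])
E
python3 - <<'E'
exec(open('m.py').read())
a=c; b=cap('top')
cr=lambda c,x:cv2.resize(cv2.cvtColor(c['image'],cv2.COLOR_RGB2BGR)[x[1]:x[3],x[0]:x[2]],(400,600),interpolation=cv2.INTER_CUBIC)
cv2.imwrite('pics/p2.png',np.hstack([cr(a,(320,265,360,325)),cr(b,(270,170,350,290))]))
E
```

```text
blade 173 [ 25.33343922 161.36688249] [ 25.55716676 161.19302501] fin 165 [ 44.33678797 165.98273742] [ 44.59936719 165.83529198]
[  6.28160174 160.63541139] 15.80268658473679 [-2.86628157 -8.63008307  2.5121985 ] 13.85
```

View pics/p2.png

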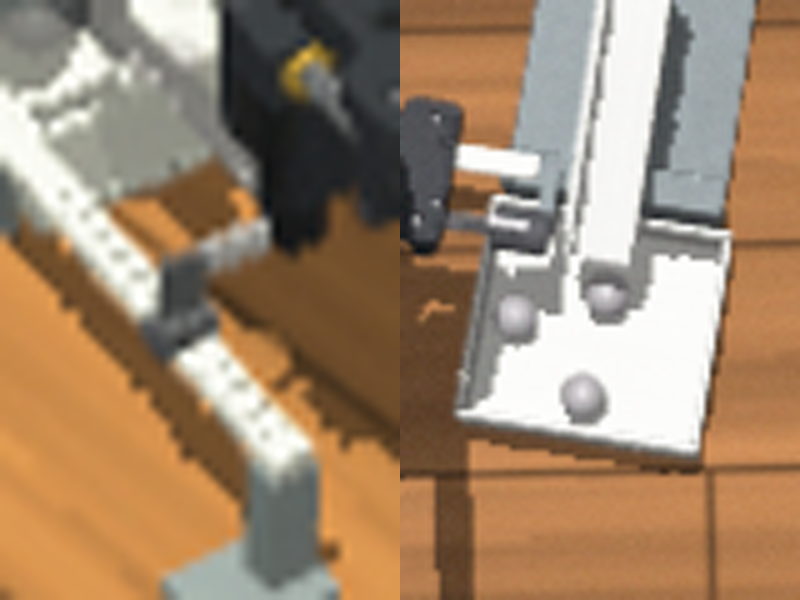

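All three balls are in the tray (px ~515,318; 605,297; 583,398 in the right half). The blade is still about 4.5 mm short. The command also loses about 2.3 mm to spring sag, so I'll command 6.5 mm.

Request:
{"api": "play_rows", "payload": {
  "motion": [
    [[0, 0.3, 0, 0, 0, 0, 1], [0, 0.65, 0, 0, 0, 0, 1], [0, 0.65, 0, 0, 0, 0, 1], [0, 0.65, 0, 0, 0, 0, 1], [0, 0.65, 0, 0, 0, 0, 1], [0, 0.65, 0, 0, 0, 0, 1], [0, 0.65, 0, 0, 0, 0, 1]]
  ]
}}

```text
clock: 14.78
tcp_pos: [658.3, 147.5, 96.9]
orientation: [-179.6, -0.1, 169.5]
contact_force: [-3.3, -8.3, 2.3]
gripper_width: 15.7
```

```bash
python3 m.py
```

```text
blade 180 [ 25.80469825 165.83688834] [ 25.87369122 165.81951096] fin 173 [ 44.34027209 166.07801664] [ 44.40363238 165.8957028 ]
[  6.21448619 164.86896356] 15.506757505676411 [-2.88264655 -9.70631761  2.47212524] 15.275
```

Level to within 0.3 mm. One last check of the tray and balls before handing in.

```bash
python3 - <<'E'
from h import *
c=cap('top'); save(c,'fin.png',(255,160,375,270),5); P=cloud(c); z=P[...,2]
D=(P[...,:2]-O)@R.from_euler('z',YAW,degrees=True).as_matrix()[:2,:2]
m=(z>31)&(z<44)&(D[...,0]<32)&(D[...,0]>-120)&(abs(D[...,1])<75)
print(cv2.minAreaRect(D[m].astype(np.float32)))
print(status.read_state()['dq'].round(2))
E
```

```text
((-28.370697021484375, -1.5607376098632812), (130.11778259277344, 120.14801788330078), 89.8528060913086)
[-0.02  0.03 -0.13 -0.02  0.03  0.03]
```

View pics/fin.png

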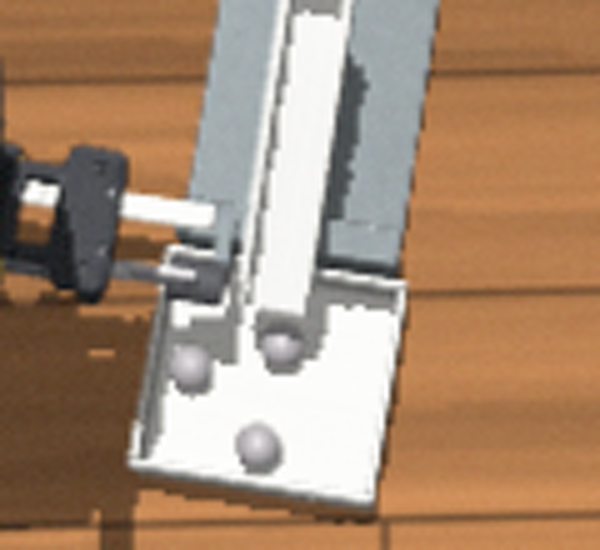

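The picture shows the tray square under the mouth, with three balls in it at px (190,368), (281,345) and (258,447), and the channel empty. Handing in.

```bash
python3 -c "
from h import *
print(job.hand_in()); s=status.read_state(); print(s['clock'],s['gripper_width'])"
```

```text
the job is handed in; nothing more can be done
None
the job is handed in; nothing more can be done
```

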